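# Seat the fat cell model on its two-peg base

### The arm

A 6-joint arm with a two-finger parallel gripper is mounted at the origin on the work surface. World frame = base frame: x ahead of the robot, y to its left, z up, the work surface at z = 0. Lengths are in m, angles in degrees, forces in N, time in s.
With the tool pointing down it reaches from about 0.4 to 0.825 m from the base axis. Payload 7 kg.
Tool frame: the origin (TCP) lies midway between the tips of the shut fingers; the grasp point (between the pads) lies hold_point_z behind it (hold_point_z is the distance from the TCP to the grasp point, in m); z points along the fingers, y is the line along which they close (so a half turn about z gives the same grasp; the last joint's range is limited). The gripper opens to 88 mm and grips with 3 to 60 N. Pads are 19 mm wide; open, the fingers measure 130 mm over their backs; the gripper's body (78 mm by 193 mm) begins 47 mm behind the grasp point.
Start: joints at [-59.868, 20.546, 0.682, 0, -70.136, -16.507], TCP at [0.159, -0.656, 0.227] pointing down, gripper open.
Joint ranges: [-176.03, 176.03], [-82.01, 121.73], [-58.28, 71.71], [-173.87, 95.51], [-174.79, -0.11], [-173.66, 173.66]. Speed limits (degrees/s): [136.94, 136.94, 172.46, 180, 180, 180].

### API

Orientations are given as [roll, pitch, yaw] about the fixed x, y, z axes, in that order (R = Rz(yaw) Ry(pitch) Rx(roll)).
In Python, from plant import * gives the robot as it stands.
- The arm moves only by the tool step_arm, never from a script. Its argument "steps" is a list that holds one entry, the list of rows, each a list of 6 numbers: the shift along the tool's x, y, z scaled (see below), then the turn, a rotation vector about the tool's x, y, z scaled (see below). In form: [[[tx, ty, tz, wx, wy, wz], ...]]. A call has 1 to 20 rows; each row is the pose to reach, as a shift and turn from the pose commanded when the call began, along the tool's axes at that moment; what a row does not reach only later rows make up. The controller multiplies each number of a shift by 100 mm and each number of a turn by 0.5 rad. A row lasts 1/10 s, in which the tool goes at most 50 mm and 8.59 degrees, less where a joint would pass 70% of its speed; a pose out of reach is approached as far as the arm can. A call with a number of a shift or a turn outside -1 to 1 is refused whole. A call with a gripper value outside its range is refused whole. "jaw" is the closure in counts, from 0 (fully open) to 255 (shut), set as the call begins (left out, the last holds). The fingers move at their own pace and stop on an object; the grip force is fixed at half the most. Time passes only in rows, so rows that repeat a pose let the fingers close. It gives the time, the measured TCP pose, the force, the opening and the grip force at its end, in the units of the state.
- get_obs(): the state, without advancing time (a new reading comes with each control period).
- snapshot(name): name is "scene" or "top"; returns (picture, depth): 480x640x3 uint8, red, green, blue; 480x640 float32, m along the optical axis (not along the pixel's ray), 0 where there is no reading.
- calibration(name): a dict with "mtx" (3x3 intrinsics, pixels), "rvec" (rotation vector, rad) and "tvec" (3), from world to camera coordinates, as OpenCV has them. Camera axes: x right, y down, z forward; pixel columns grow to the right and rows downward; lengths in m; the calibration is good to about 2 mm. A picture is of the moment at which its call begins. calibration takes no time and is no camera call.
- close_job(): hands the job in; it is judged then, once.
The state is a dict: "clock": time; "joint_pos": joint angles; "qvel": joint speeds; "tau": joint torques, N m; "tool_pos": TCP position; "orientation": TCP orientation; "force": force on the tool from outside, world axes, zero at the start; "moment": the same for the moment, N m; "opening": finger opening in m; "gripper_force": force on a finger pad.
Only numpy, scipy, OpenCV 4.12 (cv2) and the standard library are available. Lean on these libraries where they do the work, as an engineer would, in place of code of your own. Each camera call takes 0.05 s, during which the arm holds its last target. There are 200 camera calls.

### The job

Pick up the larger yellow fat cell model, the one whose foot has two holes, and seat it fully home on the wooden base with two pegs so that a peg stands in each hole (either way round). Lower it onto the pegs rather than dropping it, let go, and do not knock over the pink oesophagus standing nearby.

Things in the scene. Friction and masses are not known exactly. Their poses are not given: they have to be found in the camera images.
- fat_cell: Larger yellow fat cell model, 0.2 kg, loose. Foot 110 (x) x 60 (y) x 14 mm high with two 26 mm square through holes at x = +-36 mm; on its middle a drum 52 mm in diameter, axis along y, 40 mm thick: flat upright faces at y = +-20 mm to grip; drum centre 34 mm, top 60 mm up. Origin: centre of the foot's underside, z up. A much smaller yellow cell on a round foot is a bystander.
- peg_base: Wooden base with two metal pegs, fixed: slab 120 (x) x 76 (y) x 20 mm high; pegs 10 mm in diameter with tapered tips stand 18 mm above its top at x = +-36 mm. Origin: centre of the slab's underside, z up; the foot seats on its top, 20 mm above. A bystander base of the same slab has a single peg in the middle.
- oesophagus: Pink ribbed plastic oesophagus standing loose on the shelf: a tube 31 mm in diameter on a round foot 60 mm in diameter, 130 mm tall, about 0.15 kg, bystander. Origin: centre of its underside, z up.
There are look-alikes about, which are no part of the job. What is shaped like the fat_cell but blue or green is not meant.

How it is judged (in metres and radians):
At the end, for the whole second after the job is handed in: The fat cell's foot lies flat on the two-peg base (underside within 4 mm of the base's top, tilt under 4.5 degrees), centred within 14 mm and turned within 15 degrees of it either way round, at rest and released; the oesophagus still stands upright (tilt under 17 degrees) (z of fat_cell in the frame of peg_base between 0.016 and 0.024 m and horizontal distance between fat_cell and peg_base below 0.014 m and angle between the x axis of fat_cell and the x axis of peg_base, either way round below 0.26 rad and angle between fat_cell's own z axis and vertical below 0.08 rad and linear speed of fat_cell below 0.02 m/s and angle between oesophagus's own z axis and vertical below 0.3 rad); the robot touches nothing.
It fails at once if the oesophagus is knocked over (angle between oesophagus's own z axis and vertical above 0.6 rad).
It fails at once if the fat cell is dropped from more than 40 mm above the base's top (z of fat_cell in the frame of peg_base above 0.06 m and contact force between the fingers and fat_cell below 0.05 N).
It also fails if it takes over 38 s, if anything falls off the work surface, if the arm or the gripper's body presses on something with over 40 N, if the wrist force passes 120 N, or if a joint passes its speed limit or range.

## Working session

There is one attempt and no reset: what is moved stays moved. The work goes in short steps, Python scripts to look and compute and a tool call to move; the robot and the scene stay as the last step left them, time stands still between calls to the robot, and variables do not carry over. Pictures are saved under pics/ and viewed, at most 10 in all, crops included, and the job is handed in when it is done.

Besides the shell and the picture viewer there is one more tool, called as a command line: name --argument value ..., lists and objects as JSON in quotes. step_arm: Moves the arm, as the interface text tells. Its arguments: {"type":"object","properties":{"steps":{"type":"array","items":{"type":"array","items":{"type":"array","items":{"type":"number","minimum":-1,"maximum":1}}}},"jaw":{"type":"number"}},"required":["steps"]}

```bash
mkdir -p pics; ls
cat > h.py <<'E'
from plant import *
import numpy as np, cv2
def cam(n):
    c=calibration(n); R=cv2.Rodrigues(np.array(c["rvec"],float))[0]; return np.array(c["mtx"],float),R,np.array(c["tvec"],float).reshape(3)
def pts(n,depth):
    K,R,t=cam(n); v,u=np.mgrid[0:480,0:640]
    P=np.stack([(u-K[0,2])/K[0,0]*depth,(v-K[1,2])/K[1,1]*depth,depth],-1)
    return (P-t)@R
def ray(n,u,v,z):
    K,R,t=cam(n); d=R.T@np.linalg.solve(K,[u,v,1.]); o=-R.T@t
    return o+d*(z-o[2])/d[2]
def proj(n,p):
    K,R,t=cam(n); q=K@(R@np.array(p)+t); return q[:2]/q[2]
E
python3 - <<'E'
from h import *
for n in("scene","top"):
    im,d=snapshot(n); cv2.imwrite(f"pics/{n}0.png",im[...,::-1]); np.save(n+"0.npy",d); np.save(n+"0im.npy",im)
    K,R,t=cam(n);print(n,-R.T@t,R[2])
print(get_obs())
E
```

```text
pics
scene [1.00103096 0.59277082 0.54088131] [-0.50131451 -0.67348309 -0.54323503]
top [ 0.38590114 -0.05720686  1.15905153] [ 0.12600692  0.00482582 -0.99201762]
{'clock': 0.1, 'joint_pos': array([-5.98664271e+01,  2.05856165e+01,  6.38912063e-01, -1.87363349e-02,
       -7.01352472e+01, -1.65070238e+01]), 'qvel': array([ 0.03564894, -0.02557162,  0.04987202,  0.05550333,  0.04303363,
        0.06926001]), 'tau': array([-1.59210584e-03, -5.84164453e+01,  2.93749738e+01,  7.01539144e+00,
        1.01367087e-02, -5.94159133e-05]), 'tool_pos': array([ 0.15890242, -0.65557794,  0.22573174]), 'orientation': array([ 1.79916421e+02, -6.39895776e-03, -1.66379825e+02]), 'force': array([ 0.41009654,  0.50641366, -0.4982651 ]), 'moment': array([-0.06245781,  0.01469223,  0.05199625]), 'gripper_force': 0.0, 'opening': 0.08784083034162653}
```

View pics/scene0.png

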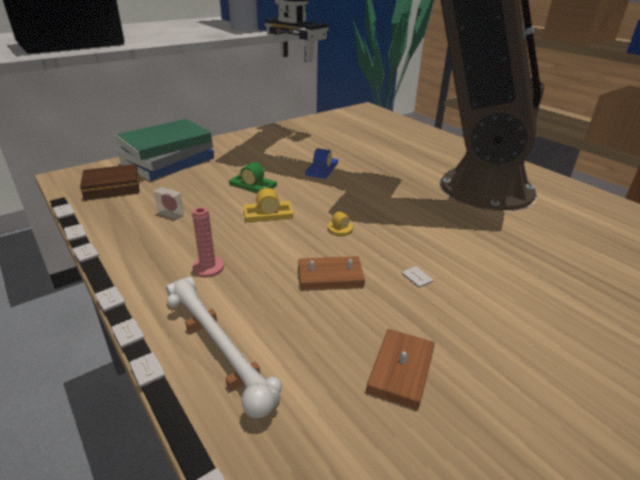

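View pics/top0.png

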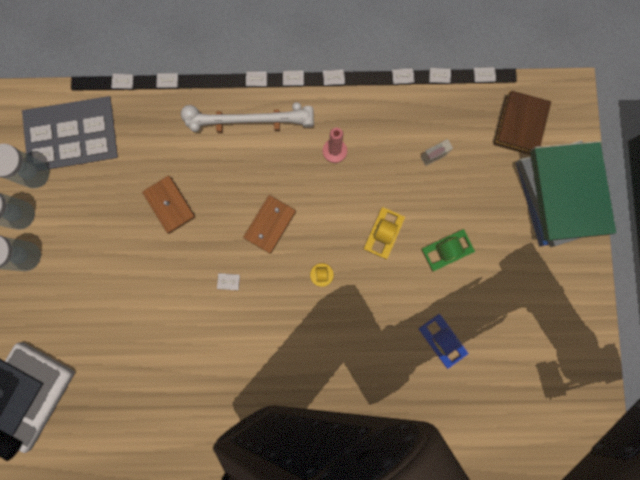

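Top view: the large yellow model is at (385,233), with two foot holes at its ends. The small yellow one on a round foot is at (322,275). The green look-alike is at (448,250) and the blue at (443,341). The base with two pegs is at (270,223), the single-peg one at (168,204), and the pink oesophagus at (335,150). The targets are the yellow model at (385,233) and the base at (270,223). Next I measure both and confirm with a crop.

```bash
cat > m.py <<'E'
from h import *
def rect(P):
    P=P[:,:2].astype(np.float32)*1000
    c,s,a=cv2.minAreaRect(P)
    if s[0]<s[1]: a+=90; s=s[::-1]
    return np.round(c,1),np.round(s,1),round(((a+90)%180)-90,1)
def blob(mask,u,v):
    n,l=cv2.connectedComponents(mask.astype(np.uint8)); return l==l[v,u]
E
python3 - <<'E'
from m import *
im=np.load("top0im.npy"); d=np.load("top0.npy"); P=pts("top",d)
hsv=cv2.cvtColor(im,cv2.COLOR_RGB2HSV)
print(hsv[240,372],hsv[233,385],hsv[210,270],hsv[300,150],hsv[155,325])
y=(hsv[...,0]>20)&(hsv[...,0]<32)&(hsv[...,1]>190)&(hsv[...,2]>90)
b=blob(y,385,233); Q=P[b&(d>0)]; print("cell n",b.sum(),"z",np.percentile(Q[:,2],[1,10,50,90,99]))
# contour at z=.014 plane via ray
def rr(mask,z,n="top"):
    v,u=np.nonzero(mask); return np.array([ray(n,a,c,z) for a,c in zip(u,v)])
lo=b&(P[...,2]<.022); print("foot depth",rect(P[lo&(d>0)]), "ray",rect(rr(lo,.014)))
hi=b&(P[...,2]>.05); print("drumtop",P[hi].mean(0),P[hi].shape)
w=(P[...,2]>.013)&(P[...,2]<.05)&(d>0); s=blob(w,262,215); 
Q=P[s];print("base",s.sum(),np.percentile(Q[:,2],[5,50,95,99]),rect(Q), rect(rr(s&(P[...,2]<.024),.02)))
pg=s&(P[...,2]>.026); print("peg px",np.argwhere(pg)[:,::-1].tolist(),P[pg].round(3).tolist())
pk=(hsv[...,0]>165)&(hsv[...,1]>90); o=blob(pk,325,152); print("oes",o.sum(),P[o&(P[...,2]<.03)].mean(0))
cr=cv2.resize(im[130:300,215:475],(780,510),interpolation=cv2.INTER_CUBIC); cv2.imwrite("pics/crop1.png",cr[...,::-1])
E
```

```text
[ 22 183 201] [ 22 183 199] [ 12 162 137] [ 17 106 163] [179 103 183]
cell n 306962 z [-7.57392534e-01 -7.48315227e-01 -2.61817742e-04  5.87761459e-02
  7.84912471e-01]Traceback (most recent call last):
  File "<stdin>", line 10, in <module>
  File "<stdin>", line 9, in rr
  File "h.py", line 10, in ray
    K,R,t=cam(n); d=R.T@np.linalg.solve(K,[u,v,1.]); o=-R.T@t
          ~~~^^^
  File "h.py", line 4, in cam
    c=calibration(n); R=cv2.Rodrigues(np.array(c["rvec"],float))[0]; return np.array(c["mtx"],float),R,np.array(c["tvec"],float).reshape(3)
ValueError: time passes only in moves, steps and waits
```

```bash
sed -i 's/^def cam(n):/import functools\n@functools.lru_cache\ndef cam(n):/' h.py
cat > meas.py <<'E'
from m import *
def rr(mask,z,n="top"):
    v,u=np.nonzero(mask); return np.array([ray(n,a,c,z) for a,c in zip(u,v)])
E
python3 - <<'E'
from meas import *
im=np.load("top0im.npy"); d=np.load("top0.npy"); P=pts("top",d)
hsv=cv2.cvtColor(im,cv2.COLOR_RGB2HSV)
y=(hsv[...,0]>18)&(hsv[...,0]<32)&(hsv[...,1]>150)&(hsv[...,2]>90)
b=blob(y,385,233); Q=P[b&(d>0)]; print("cell n",b.sum(),"z",np.percentile(Q[:,2],[1,10,50,90,99]))
lo=b&(P[...,2]<.022); print("foot depth",rect(P[lo&(d>0)]), "ray",rect(rr(lo,.014)))
hi=b&(P[...,2]>.05); print("drumtop",P[hi].mean(0),P[hi].shape,rect(P[hi]))
w=(P[...,2]>.013)&(P[...,2]<.05)&(d>0); s=blob(w,262,215); 
Q=P[s];print("base",s.sum(),np.percentile(Q[:,2],[5,50,95,99]),rect(Q), rect(rr(s&(P[...,2]<.024),.02)))
pg=s&(P[...,2]>.026); print("peg px",np.argwhere(pg)[:,::-1].tolist(),P[pg].round(3).tolist())
pk=((hsv[...,0]>170)|(hsv[...,0]<4))&(hsv[...,1]>80); o=blob(pk,325,152); print("oes",o.sum(),P[o&(P[...,2]<.03)].mean(0))
cr=cv2.resize(im[130:300,215:475],(780,510),interpolation=cv2.INTER_CUBIC); cv2.imwrite("pics/crop1.png",cr[...,::-1])
E
```

```text
cell n 991 z [0.00150166 0.01148796 0.01590205 0.05800394 0.06189322]
foot depth (array([ 543.3, -211.4]), array([114.3,  61.9]), -25.2) ray (array([ 542.1, -210.1]), array([110.9,  60.5]), -25.2)
drumtop [ 0.53836808 -0.20647023  0.07392266] (314, 3) (array([ 465.7, -149.3]), array([239.7,  44.9]), -38.5)
base 1620 [0.01578691 0.01986684 0.02359044 0.03498114] (array([567.5,  61.1]), array([120. ,  76.8]), -31.6) (array([566.9,  60.7]), array([119.6,  76.7]), -31.8)
peg px [[268, 196], [270, 200], [268, 207], [275, 208], [276, 208], [277, 208], [275, 209], [276, 209], [277, 209], [278, 209], [275, 210], [276, 210], [277, 210], [278, 210], [275, 211], [276, 211], [277, 211], [278, 211], [276, 212], [260, 234], [261, 234], [259, 235], [260, 235], [261, 235], [262, 235], [258, 236], [259, 236], [260, 236], [261, 236], [262, 236], [259, 237], [260, 237], [261, 237], [262, 237], [273, 237], [274, 237], [260, 238]] [[0.632, 0.062, 0.027], [0.622, 0.057, 0.027], [0.606, 0.062, 0.026], [0.602, 0.045, 0.033], [0.6, 0.042, 0.041], [0.602, 0.04, 0.034], [0.598, 0.044, 0.039], [0.598, 0.042, 0.041], [0.599, 0.04, 0.037], [0.599, 0.038, 0.035], [0.597, 0.045, 0.035], [0.597, 0.042, 0.034], [0.596, 0.04, 0.038], [0.597, 0.038, 0.035], [0.594, 0.044, 0.037], [0.594, 0.042, 0.038], [0.595, 0.04, 0.031], [0.595, 0.038, 0.028], [0.593, 0.043, 0.027], [0.541, 0.08, 0.035], [0.541, 0.078, 0.032], [0.538, 0.082, 0.038], [0.538, 0.079, 0.041], [0.538, 0.077, 0.035], [0.539, 0.076, 0.031], [0.536, 0.084, 0.035], [0.535, 0.081, 0.041], [0.536, 0.079, 0.038], [0.536, 0.077, 0.039], [0.536, 0.075, 0.035], [0.534, 0.082, 0.033], [0.534, 0.079, 0.037], [0.534, 0.078, 0.033], [0.534, 0.075, 0.032], [0.534, 0.05, 0.027], [0.534, 0.048, 0.026], [0.532, 0.08, 0.031]]
oes 505 [ 0.73788889 -0.09747264  0.01036758]
```

View pics/crop1.png

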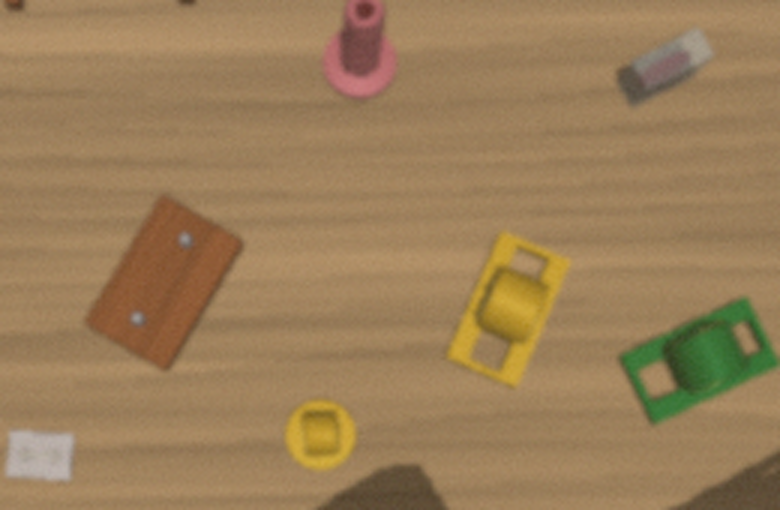

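The crop confirms it: the larger yellow model has two square foot holes, and the base at left has two pegs. The measured sizes are 111x60.5 mm for the foot and 120x77 mm for the base, with the pegs 71 mm apart, and all match the description. I move towards the cell.

```bash
cat > go.py <<'E'
import sys
from h import *
from scipy.spatial.transform import Rotation as Ro
def go(x,y,z,yaw):
    o=get_obs(); A=Ro.from_euler("xyz",o["orientation"],degrees=True); B=Ro.from_euler("xyz",[180,0,yaw],degrees=True)
    print("pos",o["tool_pos"].round(4),"rpy",o["orientation"].round(2),"t",o["clock"])
    print("shift",(A.inv().apply(np.array([x,y,z])-o["tool_pos"])/.1).round(3),"turn",((A.inv()*B).as_rotvec()/.5).round(3))
if __name__=="__main__": go(*map(float,sys.argv[1:5]))
E
python3 -c "
from plant import *
print(hold_point_z)"; python3 go.py .542 -.2105 .227 154.8
```

```text
0.0188
pos [ 0.1589 -0.6556  0.2257] rpy [ 1.7992e+02 -1.0000e-02 -1.6638e+02] t 0.1
shift [-4.771  3.423 -0.008] turn [ 3.000e-03 -1.000e-03  1.355e+00]
```

step_arm --steps '[[[-0.3,0.2,0,0,0,0],[-0.6,0.45,0,0,0,0],[-0.95,0.69,0,0,0,0]]]' --jaw 0

```text
clock: 0.4
tool_pos: [0.235, -0.5654, 0.2258]
orientation: [179.9, -0.0, -166.5]
force: [1.2, -0.2, -0.5]
opening: 0.0873
gripper_force: 0.0
```

step_arm --steps '[[[-0.35,0.25,0,0,0,0],[-0.7,0.5,0,0,0,0],[-0.95,0.69,0,0,0,0]]]'

```text
clock: 0.7
tool_pos: [0.3123, -0.4752, 0.2264]
orientation: [180.0, 0.0, -166.3]
force: [-0.1, 0.1, 0.8]
opening: 0.0878
gripper_force: 0.0
```

step_arm --steps '[[[-0.35,0.25,0,0,0,0],[-0.7,0.5,0,0,0,0],[-0.95,0.69,0,0,0,0]]]'

```text
clock: 1.0
tool_pos: [0.3883, -0.3858, 0.2264]
orientation: [180.0, -0.0, -166.3]
force: [-0.6, -0.8, -0.4]
opening: 0.0874
gripper_force: 0.0
```

step_arm --steps '[[[-0.35,0.25,0,0,0,0],[-0.7,0.5,0,0,0,0],[-0.95,0.69,0,0,0,0]]]'

```text
clock: 1.3
tool_pos: [0.4644, -0.2963, 0.2264]
orientation: [180.0, -0.0, -166.3]
force: [-0.1, -0.3, 0.7]
opening: 0.088
gripper_force: 0.0
```

step_arm --steps '[[[-0.35,0.25,0,0,0,0.2],[-0.7,0.5,0,0,0,0.45],[-0.9,0.65,0,0,0,0.7],[-0.95,0.69,0,0,0,0.9],[-0.95,0.69,0,0,0,0.9]]]'

```text
clock: 1.8
tool_pos: [0.5398, -0.2077, 0.2259]
orientation: [-180.0, -0.1, 167.9]
force: [0.0, 0.2, -0.8]
opening: 0.0875
gripper_force: 0.0
```

```bash
python3 go.py .542 -.2105 .120 154.8
```

```text
pos [ 0.5398 -0.2077  0.2259] rpy [-1.8000e+02 -6.0000e-02  1.6787e+02] t 1.8
shift [-0.029 -0.023  1.059] turn [-0.    -0.002  0.456]
```

step_arm --steps '[[[-0.03,-0.02,0.25,0,0,0.2],[-0.03,-0.02,0.5,0,0,0.4],[-0.03,-0.02,0.75,0,0,0.46],[-0.03,-0.02,1.0,0,0,0.46],[-0.03,-0.02,1.0,0,0,0.46]]]'

```text
clock: 2.3
tool_pos: [0.5389, -0.2116, 0.1232]
orientation: [-179.9, -0.4, 154.7]
force: [-0.1, -0.1, -1.1]
opening: 0.0873
gripper_force: 0.0
```

```bash
python3 go.py .542 -.2105 .022 154.8
```

```text
pos [ 0.5389 -0.2116  0.1232] rpy [-179.9    -0.36  154.74] t 2.3
shift [-0.03   0.025  1.012] turn [-0.003 -0.013 -0.002]
```

step_arm --steps '[[[0,0,0.3,0,0,0],[0,0,0.5,0,0,0],[0,0,0.7,0,0,0],[0,0,0.8,0,0,0],[0,0,0.8,0,0,0]]]'

```text
clock: 2.8
tool_pos: [0.5413, -0.2117, 0.0462]
orientation: [-180.0, -0.1, 154.7]
force: [-0.0, -0.7, 0.5]
opening: 0.0879
gripper_force: 0.0
```

```bash
python3 go.py .542 -.2105 .021 154.8
```

```text
pos [ 0.5413 -0.2117  0.0462] rpy [-1.7996e+02 -8.0000e-02  1.5471e+02] t 2.8
shift [-0.002  0.014  0.252] turn [-0.001 -0.003 -0.003]
```

step_arm --steps '[[[0,0.01,0.1,0,0,0],[0,0.01,0.2,0,0,0],[0,0.01,0.25,0,0,0],[0,0.01,0.25,0,0,0]]]'

```text
clock: 3.2
tool_pos: [0.5418, -0.2104, 0.0208]
orientation: [-180.0, -0.1, 154.7]
force: [-0.7, 0.2, -0.3]
opening: 0.0877
gripper_force: 0.0
```

step_arm --steps '[[[0,0,0,0,0,0],[0,0,0,0,0,0],[0,0,0,0,0,0],[0,0,0,0,0,0],[0,0,0,0,0,0],[0,0,0,0,0,0],[0,0,0,0,0,0],[0,0,0,0,0,0]]]' --jaw 255

```text
clock: 4.0
tool_pos: [0.5422, -0.2106, 0.0216]
orientation: [-180.0, -0.0, 154.7]
force: [-0.4, -0.7, 1.7]
opening: 0.0398
gripper_force: 30.0
```

step_arm --steps '[[[0,0,-0.1,0,0,0],[0,0,-0.3,0,0,0],[0,0,-0.5,0,0,0],[0,0,-0.7,0,0,0],[0,0,-0.8,0,0,0],[0,0,-0.8,0,0,0]]]'

```text
clock: 4.6
tool_pos: [0.5432, -0.2105, 0.1032]
orientation: [179.9, 0.2, 154.7]
force: [0.6, -0.3, -2.4]
opening: 0.0401
gripper_force: 30.0
```

```bash
python3 go.py .567 .0605 .1 148.3
```

```text
pos [ 0.5432 -0.2105  0.1032] rpy [1.7994e+02 1.6000e-01 1.5467e+02] t 4.6
shift [0.945 2.551 0.033] turn [0.003 0.006 0.222]
```

Held: opening 40 mm, with about 2 N of extra weight. I carry it to above the base.

step_arm --steps '[[[0.08,0.2,0,0,0,0],[0.18,0.5,0,0,0,0],[0.28,0.75,0,0,0,0],[0.35,0.95,0,0,0,0]]]'

```text
clock: 5.0
tool_pos: [0.5505, -0.1083, 0.1003]
orientation: [-180.0, -0.1, 154.7]
force: [0.3, -0.1, -2.0]
opening: 0.0399
gripper_force: 30.0
```

step_arm --steps '[[[0.1,0.25,0,0,0,0.1],[0.18,0.5,0,0,0,0.2],[0.28,0.75,0,0,0,0.22],[0.35,0.95,0,0,0,0.22]]]'

```text
clock: 5.4
tool_pos: [0.5595, -0.0075, 0.1003]
orientation: [-179.9, -0.1, 148.3]
force: [0.4, -0.3, -2.9]
opening: 0.04
gripper_force: 30.0
```

```bash
python3 go.py .567 .0605 .1 148.3
```

```text
pos [ 0.5595 -0.0075  0.1003] rpy [-1.7994e+02 -8.0000e-02  1.4835e+02] t 5.4
shift [0.294 0.618 0.003] turn [-0.002 -0.003  0.002]
```

step_arm --steps '[[[0.1,0.25,0,0,0,0],[0.2,0.45,0,0,0,0],[0.27,0.58,0,0,0,0],[0.29,0.62,0.05,0,0,0],[0.29,0.62,0.15,0,0,0],[0.29,0.62,0.2,0,0,0],[0.29,0.62,0.2,0,0,0],[0.29,0.62,0.2,0,0,0]]]'

```text
clock: 6.2
tool_pos: [0.568, 0.0584, 0.0812]
orientation: [-180.0, -0.0, 148.3]
force: [0.2, 0.1, -2.4]
opening: 0.04
gripper_force: 30.0
```

```bash
python3 - <<'E'
from meas import *
im,d=snapshot("top"); s,ds=snapshot("scene")
P=pts("top",d); hsv=cv2.cvtColor(im,cv2.COLOR_RGB2HSV)
y=(hsv[...,0]>18)&(hsv[...,0]<32)&(hsv[...,1]>150)&(hsv[...,2]>60)&(np.hypot(P[...,0]-.567,P[...,1]-.0605)<.1)
hi=y&(abs(P[...,2]-.072)<.012); print(y.sum(),hi.sum(),np.median(P[hi][:,2]) if hi.any() else 0)
if hi.sum()>20: print(rect(rr(hi,.073)))
# foot corners expected (x end points) projected in scene
c,sn=np.cos(np.radians(-31.7)),np.sin(np.radians(-31.7))
for sx in(-1,1):
  for sy in(-1,1):
    a,b=55*sx/1000,30*sy/1000; p=[.567+c*a-sn*b,.0605+sn*a+c*b,.073]; print("exp",proj("top",p).round(1),proj("scene",p).round(1))
np.save("s1.npy",s)
q=cv2.resize(im[160:280,200:340],(400,343),interpolation=cv2.INTER_CUBIC); r=cv2.resize(s[180:320,260:400],(400,400),interpolation=cv2.INTER_CUBIC)
cv2.imwrite("pics/c2.png",np.hstack([cv2.copyMakeBorder(q,0,57,0,0,cv2.BORDER_CONSTANT),r])[...,::-1])
E
python3 go.py .567 .0605 .08 148.3
```

```text
232 199 0.07308159913203138
(array([532.2,  81.8]), array([61.3, 26.1]), 58.1)
exp [265.1 247.8] [358.5 235.6]
exp [242.2 234.2] [363.8 254. ]
exp [290.6 206. ] [300.5 237.3]
exp [267.9 192.7] [302.2 256. ]
pos [0.5684 0.0587 0.0818] rpy [1.7999e+02 2.0000e-02 1.4833e+02] t 6.3
shift [0.021 0.008 0.018] turn [0.    0.001 0.001]
```

View pics/c2.png

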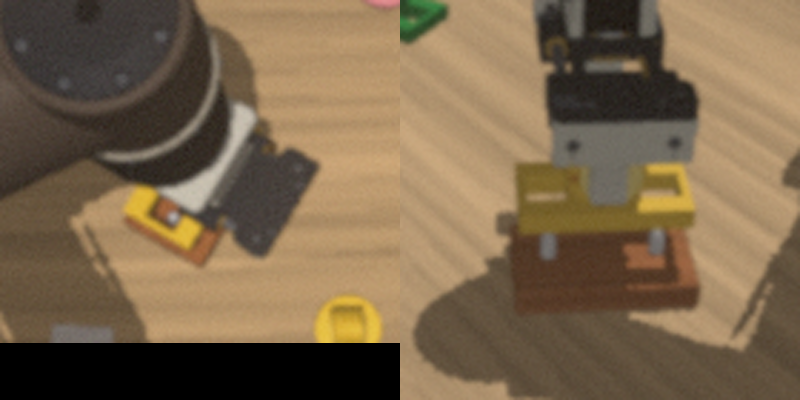

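The left half (top view) shows a peg visible through the near foot hole. The right half (scene view) shows both pegs under the holes. The foot centre measures about (0.568, 0.060) against the base at (0.567, 0.0605), and the angle agrees within 0.3°. I lower it.

step_arm --steps '[[[0.015,0.005,0.08,0,0,0],[0.015,0.005,0.16,0,0,0],[0.015,0.005,0.23,0,0,0],[0.015,0.005,0.29,0,0,0],[0.015,0.005,0.34,0,0,0],[0.015,0.005,0.37,0,0,0],[0.015,0.005,0.37,0,0,0]]]'

```text
clock: 7.0
tool_pos: [0.5669, 0.0603, 0.044]
orientation: [-180.0, -0.0, 148.4]
force: [0.1, -0.5, -2.5]
opening: 0.0398
gripper_force: 30.0
```

step_arm --steps '[[[0,0,0.01,0,0,0],[0,0,0.02,0,0,0],[0,0,0.02,0,0,0],[0,0,0.02,0,0,0]]]'

```text
clock: 7.4
tool_pos: [0.5672, 0.0604, 0.0427]
orientation: [180.0, 0.0, 148.4]
force: [-0.2, 0.3, -1.7]
opening: 0.0397
gripper_force: 30.0
```

step_arm --steps '[[[0,0,0.01,0,0,0],[0,0,0.01,0,0,0],[0,0,0.015,0,0,0],[0,0,0.015,0,0,0]]]'

```text
clock: 7.8
tool_pos: [0.5673, 0.0605, 0.0416]
orientation: [180.0, 0.0, 148.4]
force: [-2.2, 0.1, 5.1]
opening: 0.0396
gripper_force: 30.0
```

Contact: the force turned to +5 N at the expected height. I release and go straight up.

step_arm --steps '[[[0,0,0,0,0,0],[0,0,0,0,0,0],[0,0,0,0,0,0],[0,0,0,0,0,0],[0,0,0,0,0,0],[0,0,0,0,0,0],[0,0,0,0,0,0],[0,0,0,0,0,0]]]' --jaw 0

```text
clock: 8.6
tool_pos: [0.5671, 0.0604, 0.0411]
orientation: [-180.0, -0.0, 148.4]
force: [-0.3, -0.6, 0.7]
opening: 0.0872
gripper_force: 0.0
```

step_arm --steps '[[[0,0,-0.1,0,0,0],[0,0,-0.3,0,0,0],[0,0,-0.5,0,0,0],[0,0,-0.8,0,0,0],[0,0,-1,0,0,0],[0,0,-1,0,0,0]]]'

```text
clock: 9.2
tool_pos: [0.5692, 0.061, 0.1452]
orientation: [179.7, 0.2, 148.4]
force: [-0.5, -0.5, -0.9]
opening: 0.088
gripper_force: 0.0
```

step_arm --steps '[[[0.2,-0.5,-0.2,0,0,0],[0.4,-1,-0.3,0,0,0],[0.4,-1,-0.3,0,0,0],[0.4,-1,-0.3,0,0,0]]]'

```text
clock: 9.6
tool_pos: [0.4794, -0.0046, 0.1721]
orientation: [179.9, 0.1, 148.3]
force: [0.8, -0.1, 0.2]
opening: 0.0876
gripper_force: 0.0
```

step_arm --steps '[[[0.3,-0.5,0,0,0,0],[0.6,-0.8,0,0,0,0],[0.9,-0.8,0,0,0,0],[0.9,-0.8,0,0,0,0]]]'

```text
clock: 10.0
tool_pos: [0.36, -0.0242, 0.1711]
orientation: [179.9, -0.0, 148.4]
force: [0.8, 1.5, 1.1]
opening: 0.0877
gripper_force: 0.0
```

Run:
```python
from meas import *
im,d=snapshot("top"); s,ds=snapshot("scene")
P=pts("top",d); hsv=cv2.cvtColor(im,cv2.COLOR_RGB2HSV)
y=(hsv[...,0]>18)&(hsv[...,0]<32)&(hsv[...,1]>150)&(hsv[...,2]>60)&(np.hypot(P[...,0]-.567,P[...,1]-.0605)<.1)
lo=y&(P[...,2]<.042); print(y.sum(),lo.sum(),np.median(P[lo][:,2]))
print(rect(rr(lo,.034)))
q=cv2.resize(im[100:280,200:380],(400,400),interpolation=cv2.INTER_CUBIC); r=cv2.resize(s[180:320,180:400],(400,255),interpolation=cv2.INTER_CUBIC)
cv2.imwrite("pics/c3.png",np.hstack([q,cv2.copyMakeBorder(r,0,145,0,0,cv2.BORDER_CONSTANT)])[...,::-1])
```

```text
1049 633 0.03349311518148464
(array([568.2,  62. ]), array([111.7,  62.9]), -31.6)
```

View pics/c3.png

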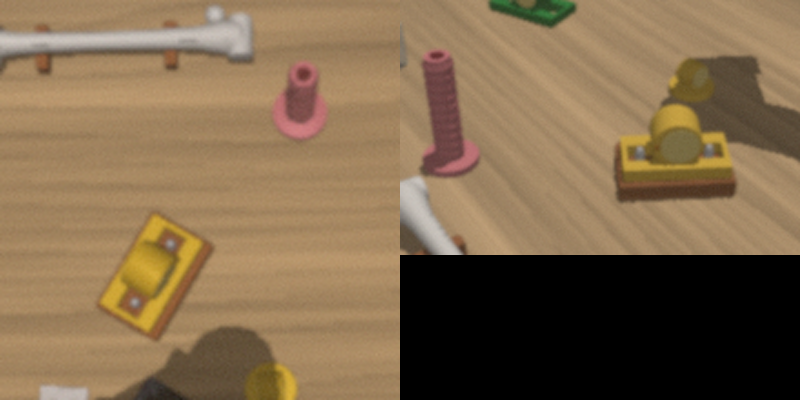

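The cell is seated flat with a peg in each hole. The foot top is at 33.5 mm (34 expected), the centre within about 2 mm and the angle within 0.1°. The oesophagus still stands and the arm is clear.

```bash
python3 -c "
from plant import *
print(close_job())"
```

```text
the job is handed in; nothing more can be done
None
```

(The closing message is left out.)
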